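# Roll the pipe stub into the V-block

### The arm

A 7-joint arm with a two-finger parallel gripper is mounted at the origin on the work surface. World frame = base frame: x ahead of the robot, y to its left, z up, the work surface at z = 0. Lengths are in m, angles in degrees, forces in N, time in s.
With the tool pointing down it reaches from about 0.425 to 0.875 m from the base axis. Payload 4.7 kg.
Tool frame: the origin (TCP) lies at the very end of the fingers, on their centre line; the grasp point (between the pads) lies env.grip_point_offset behind it (env.grip_point_offset is the distance from the TCP to the grasp point, in m); z points along the fingers, y is the direction in which the jaws open and shut (so a half turn about z gives the same grasp; the last joint's range is limited). The gripper opens to 87 mm and grips with 3 to 60 N. Pads are 19 mm wide; open, the fingers measure 117 mm over their backs; the gripper's body (75 mm by 190 mm) begins 51 mm behind the grasp point.
Start: joints at [-67.661, 18.392, -4.016, 83.108, 1.295, 78.541, -3.26], TCP at [0.239, 0.605, 0.223] pointing down, gripper open.
Joint ranges: [-163.93, 163.93], [-17.29, 119.83], [-79.2, 71.16], [3.27, 140.29], [-89.18, 269.18], [5.43, 117.66], [-154.24, 154.24]. Speed limits (degrees/s): [147.25, 147.25, 180, 180, 180, 180, 180].

### API

Orientations are given as [roll, pitch, yaw] about the fixed x, y, z axes, in that order (R = Rz(yaw) Ry(pitch) Rx(roll)).
In Python, from cell import env gives the robot as it stands.
- The arm moves only by the tool send_rows, never from a script. Its argument "plan" is a list of rows, each a list of 7 numbers: the finger opening in mm, from 0 to 87, then the shift along the tool's x, y, z in mm, then the turn, a rotation vector about the tool's x, y, z in rad. A call has 1 to 12 rows; each row shifts and turns the commanded pose from where the row before left it, along the tool's axes as they then stand; what a row does not reach is not made up. A row lasts 1/10 s, in which the tool goes at most 50 mm and 8.59 degrees, less where a joint would pass 70% of its speed; a pose out of reach is approached as far as the arm can. A call is refused whole if a number of a shift passes 50 or a number of a turn 0.15, either way. A call with a gripper value outside its range is refused whole. The fingers move at their own pace and stop on an object; "grip_force" is the grip in N (left out, the last holds). Time passes only in rows, so rows that do not move let the fingers close. It gives the time, the measured TCP pose, the force and the opening at its end, in the units of the state.
- env.get_obs(): the state, without advancing time (a new reading comes with each control period).
- env.read_camera(name): name is "side" or "top" or "wrist"; returns the picture (480x640x3 uint8, red, green, blue); there is no depth.
- env.get_calibration(name): a dict with "fx", "fy", "cx", "cy" (pixels), "k1" (the pictures are not rectified: a ray, as slopes to the right and down, at radius r is drawn at 1 + k1 r^2 times it, then the intrinsics apply), "extrinsics" (4x4, takes a point from camera to world coordinates). Camera axes: x right, y down, z forward; pixel columns grow to the right and rows downward; lengths in m; the calibration is good to about 2 mm. A picture is of the moment at which its call begins: read the wrist's pose just before it. get_calibration takes no time and is no camera call; for the wrist camera it gives the pose at the moment of the call.
- env.sign_off(): hands the job in, once; it reports no verdict.
Trained networks look in the newest picture that a camera, given by its name, has taken for a name from the list of things; names that differ only in an ending like _2 or _b are one class to them, and where a whole thing is asked for, a point or a joint stands for the part that bears it (a point fixed in the world has none). Each returns a list of dicts, best first, with "confidence" (0 to 1); they miss things now and then, are a little off and sometimes report something else, mostly with a low value. They report only what shows in the picture. A call takes as long as a camera call. They do not tell look-alikes from the thing itself.
- env.regions_of(camera, query): "region" (480x640 bool, what is visible of it) and "rect" ([left, top, right, bottom] in pixels, round what is visible of it).
The state is a dict: "time_s": time; "qpos": joint angles; "joint_velocities": joint speeds; "effort": joint torques, N m; "tool_pos": TCP position; "tool_rot": TCP orientation; "force": force on the tool from outside, world axes, zero at the start; "wrist_torque": the same for the moment, N m; "grip_width": finger opening in m.
Only numpy, scipy, OpenCV 4.12 (cv2) and the standard library are available. Lean on these libraries where they do the work, as an engineer would, in place of code of your own. Each camera call takes 0.05 s, during which the arm holds its last target. There are 200 camera calls.

### The job

Roll the steel pipe stub along the bench by its side, up over the plywood wedge and into the V-block until it lies settled in the groove, with about as much pipe sticking out at each end. Push it only, with the fingertips or the outside of the fingers: do not take it between the fingers, lift it or carry it, and leave the other things on the bench where they are.

Things in the scene. Friction and masses are not known exactly. Their poses are not given: they have to be found in the camera images.
- pipe: Plain smooth steel pipe stub, 60 mm outside diameter, 160 mm long, 0.4 to 0.75 kg, lying loose on its side on the bench; rolls easily, soon stops on the level. Origin at its centre, 30 mm above the bench; x runs along the pipe, y and z turn with it as it rolls. It starts within 25 degrees of parallel with the groove, left or right of the V-block.
- vblock: Low dark-steel V-block fixed to the bench, 100 mm long, a plywood loading wedge on both sides. Origin on the bench under the groove's middle; x along the groove, y across, z up. Each wedge rises from the bench at y = +-100 mm to 12 mm high at y = +-22 mm; then a flat lip; from y = +-17 mm the groove falls at 33 degrees to its bottom line at y = 0, 1 mm above the bench.
- vblock_seat (a point): Where the centre of the seated, centred pipe comes: over the groove's middle, 37 mm above the bench (5 mm lower than on the lip); axes as the V-block's. The pipe then sticks out 30 mm beyond each end of the block; it slides lengthwise in the groove when its end is pushed. Push no higher than the pipe's mid-height, fingertips reaching below it: pushed from above, it jams against the bench. Pushed too far it climbs out beyond.
- bottle: Bystander: clear plastic water bottle, 66 mm diameter, 200 mm tall, standing; origin under its foot.
- tiles: Bystander: neat stack of four ceramic tiles, 100 x 100 mm, 32 mm high; origin under its centre.
- trowel: Bystander: small plasterer's float, steel plate 130 x 70 mm with a wooden handle above it, 53 mm high; origin under the plate's centre, x along the handle.
- tin: Bystander: metal tin, 74 mm diameter, 100 mm tall, standing; origin under its foot.
Not all that is in view belongs to the job. What is shaped like the pipe but purple, turquoise or yellow is not meant.

How it is judged (in metres and radians):
On the way:
1. the pipe has rolled at least a third of a turn about its own axis (angle between pipe's own z axis and vertical above 2.1 rad), for 0.02 s.
At the end, for the whole second after the job is handed in: The pipe rests in the groove: its centre within 5 mm of the groove's middle line and at seated height (32 to 40 mm above the bench), within 0.08 rad of parallel with the groove, centred lengthwise within 14 mm, and still (y of pipe in the frame of vblock between -0.005 and 0.005 m and x of pipe in the frame of vblock between -0.014 and 0.014 m and z of pipe in the frame of vblock between 0.032 and 0.04 m and angle between the x axis of pipe and the x axis of vblock, either way round below 0.08 rad and linear speed of pipe below 0.02 m/s); the robot touches nothing.
It fails at once if the pipe is lifted or carried (height (world z) of pipe above 0.053 m or (height (world z) of pipe above 0.039 m and horizontal distance between pipe and vblock above 0.14 m)).
It fails at once if the pipe is taken between the fingers (x of the grasp point in the frame of pipe between -0.085 and 0.085 m and y of the grasp point in the frame of pipe between -0.018 and 0.018 m and z of the grasp point in the frame of pipe between -0.018 and 0.018 m).
It fails at once if the pipe is tipped up on end (angle between pipe's own x axis and vertical below 1 rad).
It fails at once if a bystander is moved more than 20 mm or tipped (distance of any of bottle, tiles, trowel, tin from where it was at the start of the episode above 0.02 m or angle between any of bottle, tin's own z axis and vertical above 0.3 rad).
It also fails if it takes over 64 s, if anything falls off the work surface, if the arm or the gripper's body presses on something with over 40 N, if the wrist force passes 120 N, or if a joint passes its speed limit or range.

## Working session

There is one attempt and no reset: what is moved stays moved. The work goes in short steps, Python scripts to look and compute and a tool call to move; the robot and the scene stay as the last step left them, time stands still between calls to the robot, and variables do not carry over. Pictures are saved under pics/ and viewed, about 8 in all and at most 12, crops included, and the job is handed in when it is done.

Besides the shell and the picture viewer there is one more tool, called after "Emit:" as a command line: name --pt "numbers of a row" for each row, then --argument value for the rest. send_rows: Moves the arm, as the interface text tells. Its arguments: {"type":"object","properties":{"plan":{"type":"array"},"grip_force":{"type":"number"}},"required":["plan"]}

```bash
mkdir -p pics; python3 - <<'E'
from cell import env
import cv2,numpy as np
o=env.get_obs();print({k:np.round(o[k],3) for k in('time_s','tool_pos','tool_rot','force','grip_width')},env.grip_point_offset)
for c in('top','side'):
    im=env.read_camera(c);cv2.imwrite(f'pics/{c}0.png',im[:,:,::-1])
    k=env.get_calibration(c);print(c,k['fx'],k['cx'],k['cy'],k['k1'],np.round(k['extrinsics'],3).tolist())
    for q in('pipe','vblock','bottle','tiles','trowel','tin'):
        print(q,[(r['rect'],round(r['confidence'],2)) for r in env.regions_of(c,q)])
print(env.get_obs()['time_s'])
E
```

```text
{'time_s': np.float64(0.0), 'tool_pos': array([0.238, 0.604, 0.221]), 'tool_rot': array([-1.79890e+02,  5.00000e-03,  1.58467e+02]), 'force': array([ 0.758,  0.222, -0.203]), 'grip_width': np.float64(0.087)} 0.0187
top 450.62080193904615 320.03483104080715 236.67574077516346 -0.026407338402115548 [[0.027, -0.996, 0.086, 0.483], [-0.999, -0.029, -0.02, -0.004], [0.022, -0.085, -0.996, 1.182], [0.0, 0.0, 0.0, 1.0]]
pipe [([227.3, 205.6, 251.7, 270.7], 0.83), ([218.6, 290.0, 245.3, 356.9], 0.75), ([190.1, 145.3, 256.5, 173.9], 0.69), ([136.7, 240.5, 183.5, 304.9], 0.6)]
vblock [([324.4, 221.5, 399.8, 265.7], 0.68)]
bottle [([122.1, 184.0, 173.3, 216.7], 0.66)]
tiles [([282.9, 128.0, 322.3, 171.0], 0.69)]
trowel [([450.0, 318.1, 502.8, 375.9], 0.76)]
tin [([452.0, 186.2, 492.8, 220.0], 0.98)]
side 471.7514813192548 322.903267726856 232.58563630053774 -0.050903506058105175 [[0.943, -0.223, 0.246, 0.253], [-0.332, -0.589, 0.737, -0.922], [-0.019, -0.776, -0.63, 0.841], [0.0, 0.0, 0.0, 1.0]]
pipe [([341.9, 161.5, 382.8, 201.0], 0.96), ([205.9, 199.4, 265.8, 234.3], 0.88), ([277.9, 189.7, 334.8, 215.6], 0.81), ([234.3, 159.0, 284.5, 191.9], 0.58)]
vblock [([307.1, 252.4, 381.5, 314.4], 0.72), ([238.6, 392.5, 311.8, 440.0], 0.52)]
bottle [([297.6, 113.1, 321.1, 175.8], 0.65)]
tiles [([380.6, 200.7, 423.3, 234.8], 0.86)]
trowel [([238.5, 390.8, 311.1, 439.9], 0.86), ([380.0, 199.0, 423.9, 233.5], 0.61)]
tin [([425.8, 311.4, 467.4, 365.8], 0.86)]
0.7
```

View pics/top0.png

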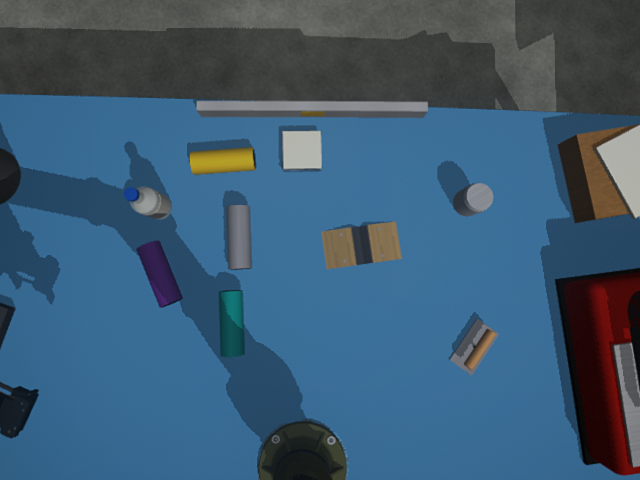

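```bash
cat > h.py <<'E'
from cell import env
import cv2,numpy as np
def ray(c,pts,z):
    k=env.get_calibration(c);p=np.atleast_2d(pts).astype(float)
    d=(p-[k['cx'],k['cy']])/[k['fx'],k['fy']];u=d.copy()
    for _ in range(10):u=d/(1+k['k1']*(u**2).sum(1,keepdims=True))
    T=np.array(k['extrinsics']);r=np.c_[u,np.ones(len(u))]@T[:3,:3].T
    return (T[:3,3]+r*((z-T[2,3])/r[:,2:]))[:,:2]
def fit(c,reg,z):
    cs=max(cv2.findContours(reg.astype('uint8'),0,1)[0],key=cv2.contourArea)[:,0]
    w=ray(c,cs,z)*1000
    (x,y),(a,b),t=cv2.minAreaRect(w.astype('float32'))
    if a<b:a,b,t=b,a,t+90
    return round(x,1),round(y,1),round(a),round(b),round((t+90)%180-90,1)
E
python3 - <<'E'
from h import *
for c in('top','side'):
  env.read_camera(c)
  for q,z in(('pipe',.03),('vblock',.006),('bottle',.1),('tiles',.032),('trowel',.02),('tin',.1)):
    for r in env.regions_of(c,q):
        print(c,q,np.round(r['rect']),r['confidence'],fit(c,r['region'],z))
E
```

```text
top pipe [219. 290. 243. 359.] 0.96 (358.0, 189.3, 165, 61, 3.8)
top pipe [228. 203. 252. 270.] 0.9 (577.1, 179.5, 166, 60, 4.0)
top pipe [190. 146. 258. 173.] 0.79 (774.1, 230.8, 169, 62, -84.0)
top pipe [135. 238. 186. 307.] 0.61 (477.4, 379.1, 169, 66, 24.7)
top vblock [324. 222. 400. 267.] 0.86 (566.6, -136.5, 196, 100, -80.4)
top bottle [126. 183. 172. 219.] 0.63 (649.4, 394.0, 124, 69, 65.3)
top tiles [283. 127. 324. 171.] 0.95 (806.0, 26.6, 109, 102, 1.9)
top trowel [448. 322. 500. 373.] 0.55 (311.0, -430.4, 128, 70, -34.6)
top tin [453. 184. 498. 218.] 0.65 (678.9, -397.2, 106, 72, -62.2)
side pipe [340. 161. 384. 203.] 0.81 (772.0, 236.0, 239, 77, -83.1)
side pipe [235. 157. 287. 195.] 0.74 (476.8, 379.6, 216, 104, 28.1)
side pipe [206. 200. 265. 236.] 0.63 (360.7, 191.8, 170, 102, 4.5)
side pipe [277. 188. 334. 217.] 0.59 (574.9, 184.1, 182, 104, 2.3)
side vblock [306. 255. 382. 315.] 0.58 (564.2, -141.6, 200, 107, -80.9)
side bottle [297. 112. 322. 176.] 0.9 (653.8, 416.4, 425, 67, 73.4)
side tiles [377. 201. 427. 234.] 0.79 (798.6, 9.9, 138, 124, -88.1)
side trowel [235. 390. 314. 440.] 0.65 (304.7, -445.8, 133, 70, -34.0)
side trowel [300. 116. 319. 174.] 0.49 (696.0, 559.2, 457, 68, 73.6)
side tin [427. 311. 469. 365.] 0.59 (660.7, -445.1, 136, 68, 47.4)
```

Grey pipe is at about (240,237) px, left of the V-block at (362,244). The purple, turquoise and yellow decoys are clear of the lane. I will push with the two open fingers set as a bar along the pipe.

Emit:
send_rows --pt "87 -40 -19 0 0 0 0" --pt "87 -40 -19 0 0 0 0" --pt "87 -40 -19 0 0 0 0" --pt "87 -40 -19 0 0 0 0" --pt "87 -40 -19 0 0 0 0" --pt "87 -40 -19 0 0 0 0" --pt "87 -40 -19 0 0 0 0" --pt "87 -40 -19 0 0 0 0" --pt "87 -40 -19 0 0 0 0" --pt "87 -40 -19 0 0 0 0" --pt "87 -40 -19 0 0 0 0" --pt "87 0 0 0 0 0 0"

```text
time_s: 2.6
tool_pos: [0.576, 0.2403, 0.2227]
tool_rot: [-179.8, 0.3, 157.8]
force: [-0.1, -1.0, -0.1]
grip_width: 0.087
```

Emit:
send_rows --pt "87 0 0 0 0 0 0.14" --pt "87 0 0 0 0 0 0.14" --pt "87 0 0 0 0 0 0.14" --pt "87 0 0 0 0 0 0.14" --pt "87 0 0 0 0 0 0.14" --pt "87 0 0 0 0 0 0.14" --pt "87 0 0 0 0 0 0.14" --pt "87 0 0 0 0 0 0.14" --pt "87 0 0 0 0 0 0" --pt "87 0 0 0 0 0 0"

```text
time_s: 3.6
tool_pos: [0.5709, 0.2492, 0.2226]
tool_rot: [-180.0, -0.0, 94.5]
force: [0.2, -0.3, 0.3]
grip_width: 0.0871
```

```bash
cat >> h.py <<'E'
def find(c='top',near=None,q='pipe',z=.03):
    env.read_camera(c)
    f=[fit(c,r['region'],z)+(round(r['confidence'],2),) for r in env.regions_of(c,q)]
    return min(f,key=lambda e:np.hypot(e[0]-near[0],e[1]-near[1])) if near and f else f
def st():
    o=env.get_obs();print(round(float(o['time_s']),2),np.round(np.array(o['tool_pos'])*1000,1),np.round(o['tool_rot'],1),np.round(o['force'],1),np.round(o['joint_velocities'],1).max())
    return o
E
python3 - <<'E'
from h import *
st()
im=env.read_camera('wrist');cv2.imwrite('pics/w0.png',im[:,:,::-1])
for q,z in(('pipe',.03),('vblock',.006)):
    for r in env.regions_of('wrist',q): print(q,r['rect'],r['confidence'],fit('wrist',r['region'],z))
E
```

```text
3.6 [570.9 249.2 222.6] [-180.    -0.    94.5] [ 0.2 -0.3  0.3] 0.3
pipe [123.8, 2.2, 316.8, 129.2] 0.84 (470.2, 375.2, 174, 63, 25.1)
pipe [8.8, 226.3, 192.5, 286.7] 0.77 (349.0, 188.2, 195, 63, 2.9)
pipe [481.1, 166.7, 556.2, 290.0] 0.72 (770.7, 248.1, 124, 69, -84.0)
pipe [228.4, 249.8, 399.2, 292.4] 0.58 (571.8, 190.1, 173, 41, 3.9)
```

View pics/w0.png

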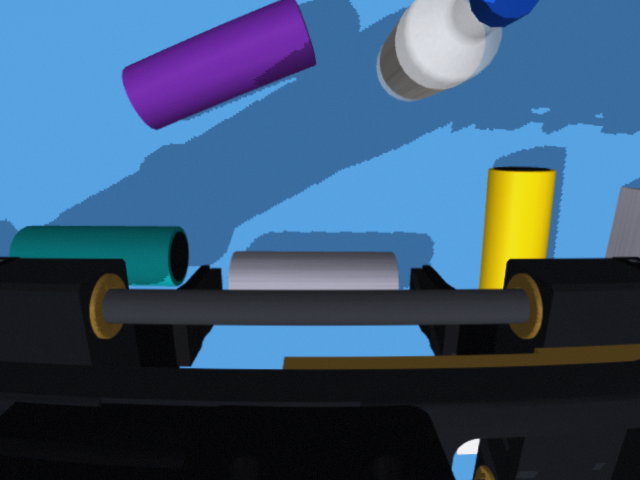

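Wrist view looks away from the push side: grey pipe at (313,270) centred between the fingers, decoys clear. I'll lower the tool and measure the groove more precisely from the first top picture.

Emit:
send_rows --pt "87 0 0 40 0 0 0" --pt "87 0 0 40 0 0 0" --pt "87 0 0 40 0 0 0" --pt "87 0 0 40 0 0 0" --pt "87 0 0 30 0 0 0" --pt "87 0 0 20 0 0 0" --pt "87 0 0 0 0 0 0"

```text
time_s: 4.45
tool_pos: [0.5685, 0.2476, 0.0091]
tool_rot: [-179.7, 0.2, 94.4]
force: [0.4, -0.6, -0.6]
grip_width: 0.0873
```

```bash
python3 - <<'E'
from h import *
st()
im=cv2.imread('pics/top0.png')
hsv=cv2.cvtColor(im,cv2.COLOR_BGR2HSV)[215:275,315:405]
wood=((hsv[...,0]<30)&(hsv[...,1]>60)&(hsv[...,2]>80)).astype('uint8')
n,l,s,c=cv2.connectedComponentsWithStats(wood);print(s,c)
for i in range(1,n):
    if s[i,4]>200:
        cs=max(cv2.findContours((l==i).astype('uint8'),0,1)[0],key=cv2.contourArea)[:,0]+[315,215]
        w=ray('top',cs,.006)*1000;print(cv2.minAreaRect(w.astype('float32')),np.round(cv2.boxPoints(cv2.minAreaRect(w.astype('float32')))).tolist())
print(find('top'))
cv2.imwrite('pics/top1.png',env.read_camera('top')[:,:,::-1])
E
```

```text
4.45 [568.5 247.6   9.1] [-179.7    0.2   94.4] [ 0.4 -0.6 -0.6] 1.8
[[   0    0   90   60 3282]
 [  53    7   33   40 1036]
 [   7   13   34   41 1082]] [[43.67611213 29.36258379]
 [68.81370656 26.50579151]
 [23.71903882 32.78373383]]
((576.7279052734375, -195.78250122070312), (98.45654296875, 74.43402099609375), 9.56892204284668) [[522.0, -167.0], [534.0, -241.0], [631.0, -224.0], [619.0, -151.0]]
((556.9721069335938, -78.0124740600586), (98.2127685546875, 77.176025390625), 9.665454864501953) [[502.0, -48.0], [515.0, -124.0], [612.0, -108.0], [599.0, -32.0]]
[(774.3, 231.9, 167, 63, -83.6, 0.97), (358.0, 189.3, 165, 63, 2.5, 0.89), (565.6, -133.6, 192, 97, -80.5, 0.42)]
```

View pics/top1.png

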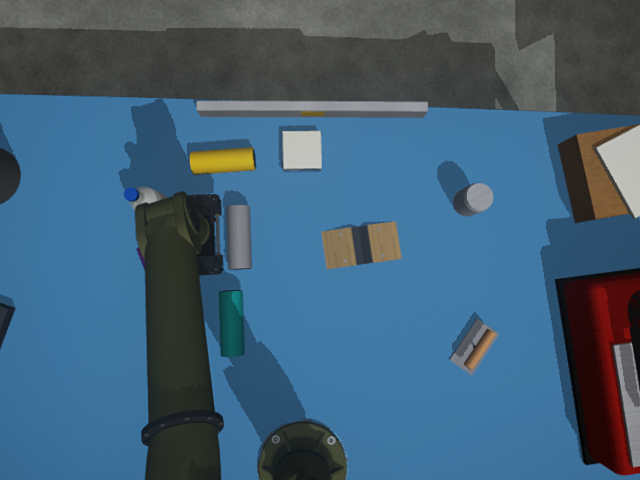

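Emit:
send_rows --pt "87 0 8 0 0 0 0.1" --pt "87 0 8 0 0 0 0.1" --pt "87 -6 0 0 0 0 0" --pt "87 -6 0 0 0 0 0" --pt "87 -6 0 0 0 0 0" --pt "87 -6 0 0 0 0 0" --pt "87 -6 0 0 0 0 0" --pt "87 -6 0 0 0 0 0" --pt "87 -6 0 0 0 0 0" --pt "87 -6 0 0 0 0 0" --pt "87 -6 0 0 0 0 0" --pt "87 -6 0 0 0 0 0"

```text
time_s: 5.8
tool_pos: [0.5796, 0.1891, 0.0126]
tool_rot: [180.0, -0.0, 82.8]
force: [-0.3, 0.6, 0.0]
grip_width: 0.0867
```

```bash
cat >> h.py <<'E'
def V(p):
    a=np.radians(9.6);d=np.array(p[:2])-[566.8,-136.9]
    return np.round([d@[np.cos(a),np.sin(a)],d@[-np.sin(a),np.cos(a)]],1)
def see(c='top',z=.03):
    o=st();t=np.array(o['tool_pos'])*1000
    for _ in range(3):
        p=[e for e in find(c,None,'pipe',z) if np.hypot(e[0]-t[0],e[1]-t[1])<95 and e[2]>100]
        if p: print('pipe',p[0],'uv',V(p[0]),'rel',round(p[0][4]-9.6,1));break
    else: print('not found')
    print('tool uv',V(t),'yaw rel',round(o['tool_rot'][2]-99.6,1))
E
python3 -c "from h import *;see()"
```

```text
5.8 [579.6 189.1  12.6] [180.   -0.   82.8] [-0.3  0.6  0. ] 5.0
pipe (580.8, 137.6, 167, 59, 2.1, 0.79) uv [ 59.6 268.3] rel -7.5
tool uv [ 67.  319.3] yaw rel -16.8
```

Emit:
send_rows --pt "87 -5 0 0 0 0 0" --pt "87 -5 0 0 0 0 0" --pt "87 -5 0 0 0 0 0" --pt "87 -5 0 0 0 0 0" --pt "87 -5 0 0 0 0 0" --pt "87 -5 0 0 0 0 0" --pt "87 -5 0 0 0 0 0" --pt "87 -5 0 0 0 0 0" --pt "87 -5 0 0 0 0 0" --pt "87 -5 0 0 0 0 0" --pt "87 -5 0 0 0 0 0" --pt "87 -5 0 0 0 0 0"

```text
time_s: 7.1
tool_pos: [0.5722, 0.1297, 0.0126]
tool_rot: [180.0, -0.0, 82.8]
force: [0.1, -0.5, 0.4]
grip_width: 0.0869
```

```bash
python3 -c "from h import *;see()"
```

```text
7.1 [572.2 129.7  12.6] [180.   -0.   82.8] [ 0.1 -0.5  0.4] 4.5
pipe (581.4, 78.9, 164, 59, 2.1, 0.56) uv [ 50.4 210.3] rel -7.5
tool uv [ 49.8 262. ] yaw rel -16.8
```

Emit:
send_rows --pt "87 0 0 0 0 0 -0.08" --pt "87 0 0 0 0 0 -0.08" --pt "87 -7 0 0 0 0 0" --pt "87 -7 0 0 0 0 0" --pt "87 -7 0 0 0 0 0" --pt "87 -7 0 0 0 0 0" --pt "87 -7 0 0 0 0 0" --pt "87 -7 0 0 0 0 0" --pt "87 -7 0 0 0 0 0" --pt "87 -7 0 0 0 0 0" --pt "87 -7 0 0 0 0 0" --pt "87 -7 0 0 0 0 0"

```text
time_s: 8.4
tool_pos: [0.5747, 0.0595, 0.0126]
tool_rot: [180.0, -0.0, 92.0]
force: [-0.0, 0.3, 0.2]
grip_width: 0.087
```

```bash
python3 -c "from h import *;see()"
```

```text
8.4 [574.7  59.5  12.6] [180.  -0.  92.] [-0.   0.3  0.2] 7.3
pipe (587.2, 7.2, 162, 33, 1.6, 0.65) uv [ 44.1 138.7] rel -8.0
tool uv [ 40.5 192.4] yaw rel -7.6
```

Emit:
send_rows --pt "87 -6 0 0 0 0 0" --pt "87 -6 0 0 0 0 0" --pt "87 -6 0 0 0 0 0" --pt "87 -6 0 0 0 0 0" --pt "87 -6 0 0 0 0 0" --pt "87 -6 0 0 0 0 0" --pt "87 -6 0 -1 0 0 0" --pt "87 -6 0 -1 0 0 0"

```text
time_s: 9.3
tool_pos: [0.5763, 0.0115, 0.0146]
tool_rot: [-180.0, 0.0, 92.0]
force: [1.0, 0.4, 0.4]
grip_width: 0.0869
```

Emit:
send_rows --pt "87 -3 0 -1 0 0 -0.07" --pt "87 -3 0 -1 0 0 -0.07" --pt "87 -5 0 -1 0 0 0" --pt "87 -5 0 -1 0 0 0" --pt "87 -5 0 -1 0 0 0" --pt "87 -5 0 0 0 0 0"

```text
time_s: 9.9
tool_pos: [0.5807, -0.0136, 0.0199]
tool_rot: [180.0, -0.0, 100.0]
force: [-0.2, 3.7, 2.5]
grip_width: 0.0873
```

```bash
python3 -c "
from h import *
see();cv2.imwrite('pics/side2.png',cv2.resize(env.read_camera('side')[150:350,220:460,::-1],None,fx=3,fy=3))
print(find('side',(570,-80)))"
```

```text
9.9 [580.7 -13.6  19.9] [180.  -0. 100.] [-0.2  3.7  2.5] 5.8
not found
tool uv [ 34.2 119.2] yaw rel 0.4
(590.8, -47.2, 194, 87, 9.9, 0.97)
```

View pics/side2.png

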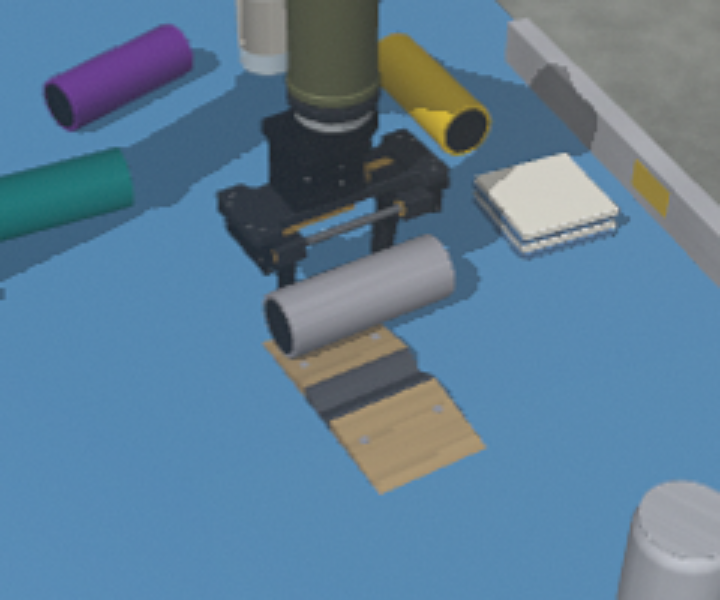

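Pipe is up on the near wedge, aligned with the groove (side-picture fit 9.9°, ends at about (283,325) and (440,265) in the crop). Continue slowly into the groove.

Emit:
send_rows --pt "87 -5 0 0 0 0 0" --pt "87 -5 0 0 0 0 0" --pt "87 -5 0 0 0 0 0" --pt "87 -5 0 0 0 0 0" --pt "87 -5 0 0 0 0 0" --pt "87 -5 0 0 0 0 0" --pt "87 -5 0 0 0 0 0" --pt "87 -5 0 0 0 0 0" --pt "87 -4 0 0 0 0 0" --pt "87 -3 0 0 0 0 0" --pt "87 -3 0 0 0 0 0"

```text
time_s: 11.45
tool_pos: [0.5889, -0.0629, 0.0195]
tool_rot: [-180.0, -0.0, 100.0]
force: [-0.4, 3.7, 1.7]
grip_width: 0.0871
```

Emit:
send_rows --pt "87 -3 0 0 0 0 0" --pt "87 -3 0 0 0 0 0" --pt "87 -3 0 0 0 0 0" --pt "87 -3 0 0 0 0 0" --pt "87 -3 0 0 0 0 0" --pt "87 -3 0 0 0 0 0" --pt "87 -3 0 0 0 0 0" --pt "87 0 0 0 0 0 0"

```text
time_s: 12.25
tool_pos: [0.5926, -0.0843, 0.0196]
tool_rot: [180.0, 0.0, 100.0]
force: [-0.2, 0.3, -1.0]
grip_width: 0.0872
```

```bash
python3 -c "
from h import *
see(z=.037)
p=find('side',(570,-136),z=.037);print(p,V(p))"
```

```text
12.25 [592.6 -84.3  19.6] [180.   0. 100.] [-0.2  0.3 -1. ] 0.1
not found
tool uv [34.2 47.6] yaw rel 0.4
(602.2, -127.2, 191, 89, 8.8, 0.97) [36.5  3.7]
```

Emit:
send_rows --pt "87 5 0 0 0 0 0" --pt "87 15 0 0 0 0 0" --pt "87 15 0 0 0 0 0" --pt "30 5 0 -40 0 0 0" --pt "0 0 0 -45 0 0 0" --pt "0 0 30 -35 0 0 0" --pt "0 0 40 0 0 0 0" --pt "0 0 40 0 0 0 0" --pt "0 0 30 0 0 0 0" --pt "0 0 0 0 0 0 0"

```text
time_s: 13.65
tool_pos: [0.7258, -0.0152, 0.1379]
tool_rot: [180.0, -0.1, 100.3]
force: [-0.6, 0.1, 0.4]
grip_width: 0.0393
```

```bash
python3 -c "
from h import *
print(V(np.array(st()['tool_pos'])*1000))
for c in('side','top'):
  p=find(c,(580,-136),z=.037);print(p,V(p))
  cv2.imwrite(f'pics/{c}3.png',cv2.resize(env.read_camera(c)[180:320,280:440,::-1],None,fx=4,fy=4))"
cd pics; python3 -c "
import cv2,numpy as np
cv2.imwrite('b3.png',cv2.resize(np.hstack([cv2.imread('side3.png'),cv2.imread('top3.png')]),(800,350)))"
```

```text
13.65 [725.8 -15.2 137.9] [ 1.800e+02 -1.000e-01  1.003e+02] [-0.6  0.1  0.4] 5.1
[177.1  93.4]
(604.5, -129.4, 193, 83, 9.5, 0.96) [38.4  1.1]
(606.0, -131.3, 166, 60, 9.5, 0.56) [39.6 -1. ]
```

View pics/b3.png

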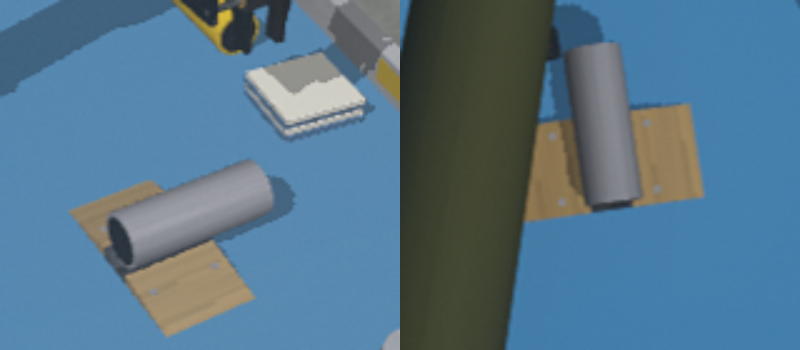

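Pipe is seated in the groove and parallel, only about 39 mm too far along +x. I'll push its far end with the closed fingers.

Emit:
send_rows --pt "0 -40 0 0 0 0 0" --pt "0 -40 0 0 0 0 0" --pt "0 -13 0 0 0 0 0" --pt "0 0 0 40 0 0 0" --pt "0 0 0 40 0 0 0" --pt "0 0 0 30 0 0 0" --pt "0 0 0 20 0 0 0" --pt "0 0 0 0 0 0 0" --pt "0 0 0 0 0 0 0"

```text
time_s: 14.85
tool_pos: [0.7397, -0.111, 0.0104]
tool_rot: [180.0, -0.0, 100.0]
force: [-0.4, 0.8, 0.5]
grip_width: 0.0006
```

```bash
python3 -c "
from h import *
o=st();print(V(np.array(o['tool_pos'])*1000),o['grip_width'])
p=find('side',(580,-136),z=.037);print(p,V(p))"
```

```text
14.85 [ 739.7 -111.    10.4] [180.  -0. 100.] [-0.4  0.8  0.5] 0.6
[174.8  -3.3] 0.0005906442598555025
(599.8, -129.2, 184, 80, 9.6, 0.82) [33.8  2.1]
```

Emit:
send_rows --pt "0 3 0 5 0 0 0" --pt "0 0 -10 0 0 0 0" --pt "0 0 -10 0 0 0 0" --pt "0 0 -8 0 0 0 0" --pt "0 0 -5 0 0 0 0" --pt "0 0 -4 0 0 0 0" --pt "0 0 -4 0 0 0 0" --pt "0 0 -4 0 0 0 0" --pt "0 0 -4 0 0 0 0" --pt "0 0 -4 0 0 0 0" --pt "0 0 -4 0 0 0 0" --pt "0 0 -3 0 0 0 0"

```text
time_s: 16.15
tool_pos: [0.6802, -0.1186, 0.0049]
tool_rot: [180.0, -0.0, 100.0]
force: [3.1, 0.8, 1.3]
grip_width: 0.0008
```

```bash
python3 -c "
from h import *
o=st();print(V(np.array(o['tool_pos'])*1000))
for c in('side','top'):
  p=find(c,(580,-136),z=.037);print(p,V(p))"
```

```text
16.15 [ 680.2 -118.6    4.9] [180.  -0. 100.] [3.1 0.8 1.3] 4.6
[114.8  -0.9]
(582.0, -132.9, 185, 84, 8.3, 0.96) [15.7  1.4]
(772.1, 229.3, 168, 62, -83.9, 0.69) [263.5 326.8]
```

Emit:
send_rows --pt "0 0 -4 0 0 0 0" --pt "0 0 -4 0 0 0 0" --pt "0 0 -4 0 0 0 0" --pt "0 0 -4 0 0 0 0" --pt "0 0 -2 0 0 0 0" --pt "0 0 0 0 0 0 0" --pt "0 0 5 0 0 0 0" --pt "0 0 20 0 0 0 0" --pt "0 0 40 0 0 0 0" --pt "0 0 0 -40 0 0 0" --pt "0 0 0 -45 0 0 0" --pt "0 0 0 -45 0 0 0"

```text
time_s: 17.55
tool_pos: [0.7253, -0.1108, 0.1336]
tool_rot: [-179.7, 0.0, 100.0]
force: [1.1, 0.6, 0.3]
grip_width: 0.0005
```

Emit:
send_rows --pt "0 45 0 0 0 0 0" --pt "0 45 0 0 0 0 0" --pt "0 45 0 0 0 0 0" --pt "0 0 0 0 0 0 0" --pt "0 0 0 0 0 0 0"

```text
time_s: 18.05
tool_pos: [0.7021, 0.0244, 0.1338]
tool_rot: [-179.9, -0.0, 100.2]
force: [0.6, -0.7, 1.0]
grip_width: 0.0004
```

```bash
python3 -c "
from h import *
st()
for c in('side','top','top','side'):
  p=find(c,(575,-136),z=.037);print(c,p,V(p))
for q,z in(('bottle',.1),('tiles',.032),('trowel',.02),('tin',.1)): print(q,find('top',None,q,z))
for c in('side','top'):
  cv2.imwrite(f'pics/{c}4.png',cv2.resize(env.read_camera(c)[180:320,280:440,::-1],None,fx=4,fy=4))"
cd pics; python3 -c "
import cv2,numpy as np
cv2.imwrite('b4.png',cv2.resize(np.hstack([cv2.imread('side4.png'),cv2.imread('top4.png')]),(800,350)))"
```

```text
18.05 [702.1  24.4 133.8] [-179.9   -0.   100.2] [ 0.6 -0.7  1. ] 2.9
side (567.4, -135.9, 188, 82, 9.8, 0.73) [0.8 0.9]
top (359.9, 188.2, 161, 58, 2.5, 0.7) [-149.8  355.1]
top (567.4, -137.0, 164, 62, 9.1, 0.65) [ 0.6 -0.2]
side (565.9, -135.3, 186, 80, 9.7, 0.65) [-0.6  1.7]
bottle [(649.9, 392.5, 122, 65, 65.3, 0.96)]
tiles []
trowel [(311.4, -430.2, 132, 70, -34.2, 0.79)]
tin [(679.7, -398.7, 103, 70, -62.2, 0.65)]
```

View pics/b4.png

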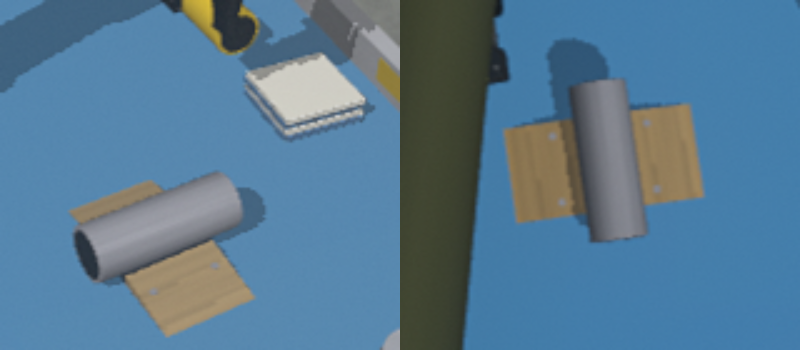

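Pipe is seated and centred, equal overhang on both ends; the arm is clear and the tiles sit as before.

```bash
python3 -c "
from cell import env
print(env.sign_off())"
```

```text
the job is handed in; nothing more can be done
None
```

The pipe lies settled in the groove, and I handed the job in after about 19 of the 64 seconds. I rolled it along the bench and up the wedge with the two open fingers set as a bar. It came to rest about 39 mm off centre lengthwise. I then pushed its far end with the closed fingers and moved the arm clear.

**Pipe position:** my last checks from the top and side cameras put it within 1 mm of centred lengthwise, 0 to 2 mm off the groove's middle line and within 0.5° of parallel. The height was not measured on its own; the pictures show the pipe lying down in the groove.

**Other things on the bench:** the bottle, trowel and tin measured within 2 mm of where they started. The network did not find the tiles in the last top picture, because the arm covered them; in the last side picture they look unmoved.

**What did not go to plan:**
- My attempt to turn the pipe early, so that it would arrive centred, hardly worked: it rolled instead of turning. That is why the end push was needed.
- Single network readings from the side camera scattered by up to about 5 mm.
- One of the last two top readings found the turquoise pipe, so I ignored it.

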